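# Seat a filter cartridge in the clamp fixture

## Task

Take the single filter cartridge that stands among the blue caps and the O-ring tin (not one of the group at the back of the bench or of those in the tray), stand it upright in the cradle of the seating fixture and let it go. Then swing the fixture's hinged clamp arm all the way down so that its pad drives the cartridge fully home, and leave the clamp closed.

Things in the scene. Friction and masses are not known exactly. Their poses are not given: they have to be found in the camera images.
- cartridge: Cartridge to seat: upright cream cup, 72 mm tall, black O-ring (45 mm) about 50 mm up, body grips at 41 mm, 45 g. Origin: centre of underside; z up; round, yaw free. Stands on the bench among a blue ring cap (64 wide, 28 tall), a blue cup cap (55 wide, 56 tall) and an open tin (68 wide, 22 tall). Fingertips 35 mm above its underside stay clear of the cradle block when placing.
- cradle (a point): On the cradle axis: 60 mm bore in a grey 94 mm square block, top 38 mm above this point. Point is at the underside of a fully home cartridge, 22 mm over the bench. z up, y towards the hinge, x along the hinge axis, which is 120 mm off in +y, 78 mm up. A stiff springless plate (6 N) starts 15 mm above the point. Just 80 mm free towards the open arm: turn the gripper's wide side along x.
- clamp (a joint): Clamp arm angle, rad: 0 closed (at its stop, arm level over the cradle, pad 72 mm above the cradle point, cartridge home); starts open at 1.45 to 1.7, about upright (1.57); stop at 1.75. No spring, friction (0.35 N m) holds it anywhere. The pad meets the unseated cartridge at about 0.13; from there 4 to 8 N down on the handle closes it.
- handle (a point): Middle of the outer face of the black handle on the arm's end (36 wide, 70 long, 18 thick; 35 mm of it lie beyond). This face is on top when closed, away from the cradle when open. Turns with the arm: z outward normal, y along the arm to the hinge, x along the hinge axis. From the hinge: 170 mm along the arm, 21 mm along z. Push this face with closed fingers in an arc about the hinge.
Things that resemble listed ones, but are neither listed nor needed, are in the scene too. Leave any turquoise or yellow look-alike of the cartridge alone.

How it is judged:
By the outcome, as a careful person would: the job done as asked, in the order asked, and still so for the second after the job is handed in, with the robot touching nothing.
It also fails if it takes over 51 s, if anything falls off the work surface, if the arm or the gripper's body presses on something with over 40 N, if the wrist force passes 120 N, or if a joint passes its speed limit or range.

## Robot

A 7-joint arm with a two-finger parallel gripper is mounted at the origin on the work surface; the furniture and walls round the work are solid. World frame = base frame: x ahead of the robot, y to its left, z up, the work surface at z = 0. Lengths are in m, angles in rad, forces in N, time in s.
With the tool pointing down it reaches from about 0.35 to 0.9 m from the base axis. Payload 8.1 kg.
Tool frame: the origin (TCP) lies midway between the tips of the shut fingers; the grasp point (between the pads) lies 19 mm behind it (arm.pinch_z is the distance from the TCP to the grasp point, in m); z points along the fingers, y is the direction in which the jaws open and shut (so a half turn about z gives the same grasp; the last joint's range is limited). The gripper opens to 92 mm and grips with 3 to 60 N. Pads are 19 mm wide; open, the fingers measure 130 mm over their backs; the gripper's body (75 mm by 190 mm) begins 47 mm behind the grasp point.
Start: joints at [1.175, 0.434, 0.025, 1.573, -0.012, 1.134, -0.075], TCP at [0.18, -0.598, 0.227] pointing down, gripper open.
Joint ranges: [-2.62, 2.62], [-0.44, 2.09], [-1.27, 1.32], [0.08, 2.57], [-1.32, 4.46], [0.12, 2], [-2.74, 2.74]. Speed limits (rad/s): [2.22, 2.22, 3.01, 3.01, 3.14, 3.14, 3.14].

## Interface

Orientations are given as a rotation vector (axis times angle).
In Python, from cell import arm, eyes gives the robot as it stands.
- The arm moves only by the tool apply_moves, never from a script. Its argument "targets" is one flat list of numbers, 5 for each row, row after row: the closure, from 0 (fully open) to 1 (shut), then the shift along the tool's x, y, z each as a share of 40 cm, from -1 to 1, then the turn about the tool's z as a share of pi/2 rad, from -1 to 1. A call has 1 to 20 rows; each row shifts and turns the commanded pose from where the row before left it, along the tool's axes as they then stand; what a row does not reach is not made up. A row lasts 1/8 s, in which the tool goes at most 62.5 mm and 10.7 degrees, less where a joint would pass 70% of its speed; a pose out of reach is approached as far as the arm can. A call with a number of a shift or a turn outside -1 to 1 is refused whole. A call with a gripper value outside its range is refused whole. The fingers move at their own pace and stop on an object; "grip_force" is the grip in N (left out, the last holds). Time passes only in rows, so rows that do not move let the fingers close. It gives the time, the measured TCP pose, the force and the opening at its end, in the units of the state.
- arm.observe(): the state, without advancing time (a new reading comes with each control period).
- eyes.get_image(name): name is "scene" or "top" or "wrist"; returns the picture (420x560x3 uint8, red, green, blue); there is no depth.
- eyes.camera_params(name): a dict with "camera_matrix" (3x3 intrinsics, pixels), "xyz" and "attitude" of the camera in the world; the wrist camera has in their place "hand_eye" (4x4, takes a point from camera to tool coordinates, whose origin is the TCP and whose axes are the flange's). Camera axes: x right, y down, z forward; pixel columns grow to the right and rows downward; lengths in m; the calibration is good to about 2 mm. A picture is of the moment at which its call begins: read the wrist's pose just before it. camera_params takes no time and is no camera call.
- arm.sign_off(): hands the job in, once; it reports no verdict.
The state is a dict: "clock": time; "joints": joint angles; "dq": joint speeds; "joint_efforts": joint torques, N m; "position": TCP position; "ee_rot": TCP orientation; "force": force on the tool from outside, world axes, zero at the start; "ft_torque": the same for the moment, N m; "width": opening from 0.0 (shut) to 1.0 (fully open).
Only numpy, scipy, OpenCV 4.12 (cv2) and the standard library are available. Lean on these libraries where they do the work, as an engineer would, in place of code of your own. Each camera call takes 0.05 s, during which the arm holds its last target.

## Working session

There is one attempt and no reset: what is moved stays moved. The work goes in short steps, Python scripts to look and compute and a tool call to move; the robot and the scene stay as the last step left them, time stands still between calls to the robot, and variables do not carry over. Pictures are saved under pics/ and viewed, and the job is handed in when it is done.

Besides the shell and the picture viewer there is one more tool, called after "Request:" in YAML: its name, and indented under it one key for each argument. apply_moves: Moves the arm, as the interface text tells. Its arguments: {"type":"object","properties":{"targets":{"type":"array"},"grip_force":{"type":"number"}},"required":["targets"]}

```bash
ls; mkdir -p pics
python3 - <<'E'
from cell import arm, eyes
import cv2
for n in ("scene","top","wrist"):
    s=arm.observe()
    im=eyes.get_image(n); cv2.imwrite(f"pics/{n}0.png",im[:,:,::-1])
    print(n,eyes.camera_params(n))
print(arm.observe(),arm.pinch_z)
E
```

```text
pics
scene {'camera_matrix': array([[474.17780208,   0.        , 276.80941753],
       [  0.        , 474.17780208, 214.58979664],
       [  0.        ,   0.        ,   1.        ]]), 'xyz': array([-0.07246011,  0.45816364,  0.84726951]), 'attitude': array([-1.06630498,  2.413334  , -1.0192208 ])}
top {'camera_matrix': array([[415.16345084,   0.        , 282.36204849],
       [  0.        , 415.16345084, 206.3190815 ],
       [  0.        ,   0.        ,   1.        ]]), 'xyz': array([ 0.40179305, -0.04420262,  1.20554643]), 'attitude': array([-2.18001222,  2.17887859, -0.09280298])}
wrist {'camera_matrix': array([[293.42757681,   0.        , 272.39088651],
       [  0.        , 293.42757681, 208.46672474],
       [  0.        ,   0.        ,   1.        ]]), 'hand_eye': array([[-1.54956802e-03, -9.64846778e-01, -2.62808473e-01,
         7.03253641e-02],
       [ 9.99998717e-01, -1.38817417e-03, -7.99786434e-04,
        -7.41903048e-04],
       [ 4.06847430e-04, -2.62809375e-01,  9.64847691e-01,
        -1.59487617e-01],
       [ 0.00000000e+00,  0.00000000e+00,  0.00000000e+00,
         1.00000000e+00]])}
{'clock': 0.15, 'joints': array([ 1.17540182,  0.43504918,  0.02496963,  1.57383053, -0.01160376,
        1.13396661, -0.07514415]), 'dq': array([ 3.09255330e-04, -1.86590541e-03, -1.07830420e-04, -3.59374158e-03,
       -6.24663317e-04,  1.24313602e-03, -7.47691601e-05]), 'joint_efforts': array([ 2.57233842e-03, -6.68271875e+01,  9.86224450e-01, -3.14694107e+01,
       -6.04882208e-02,  3.93697363e-02,  7.08713378e-05]), 'position': array([ 0.18025484, -0.59807993,  0.226156  ]), 'ee_rot': array([-3.10694539e+00, -4.57951698e-01,  4.03900840e-04]), 'force': array([0.22759191, 0.14045991, 0.92806518]), 'ft_torque': array([ 0.01209329, -0.00057114,  0.01832051]), 'width': 1.0013649752154778} 0.0188
```

View pics/scene0.png

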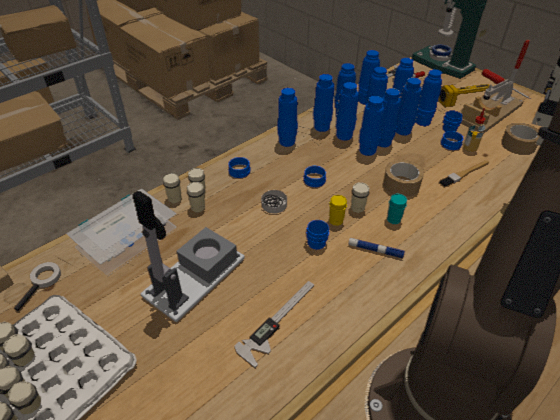

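View pics/top0.png

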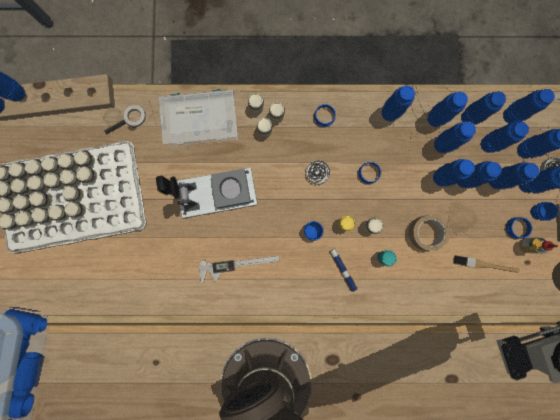

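View pics/wrist0.png

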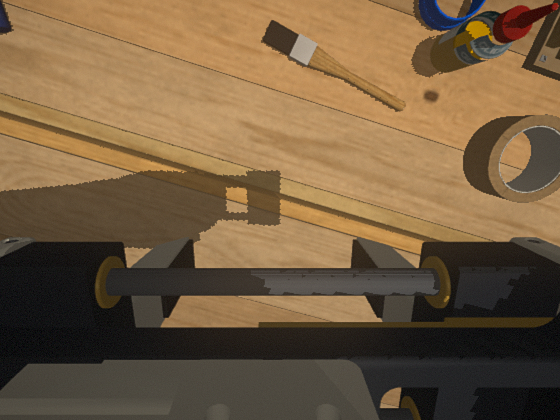

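Cream cups: the single one at scene (359,197) / top (375,227), the group of three at top (265,112), and those in the tray at top (60,190). The single one fits, since it stands next to the blue cup (313,231), blue rings and tin. The yellow (347,223) and turquoise (388,258) ones are look-alikes. I'll confirm in a crop and measure.

```bash
cat > h.py <<'E'
import numpy as np, cv2
from scipy.spatial.transform import Rotation as R
def ray(P,uv):
    K=P["camera_matrix"]; d=np.linalg.inv(K)@np.array([uv[0],uv[1],1.]); 
    return P["xyz"], R.from_rotvec(P["attitude"]).as_matrix()@d
def onz(P,uv,z):
    o,d=ray(P,uv); return o+d*(z-o[2])/d[2]
def proj(P,X):
    c=R.from_rotvec(P["attitude"]).as_matrix().T@(np.asarray(X)-P["xyz"]); u=P["camera_matrix"]@c; return u[:2]/u[2]
E
python3 - <<'E'
import cv2,numpy as np
from h import *
from cell import eyes
t=cv2.imread("pics/top0.png"); s=cv2.imread("pics/scene0.png")
a=cv2.resize(t[195:280,290:410],None,fx=4,fy=4,interpolation=cv2.INTER_CUBIC)
b=cv2.resize(t[160:225,150:270],None,fx=5,fy=5,interpolation=cv2.INTER_CUBIC)
c=cv2.resize(s[160:260,290:420],None,fx=4,fy=4,interpolation=cv2.INTER_CUBIC)
d=cv2.resize(s[180:320,125:255],None,fx=4,fy=4,interpolation=cv2.INTER_CUBIC)
for n,i in zip("abcd",(a,b,c,d)): cv2.imwrite(f"pics/crop_{n}.png",i)
E
```

```text
(no output)
```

View pics/crop_a.png

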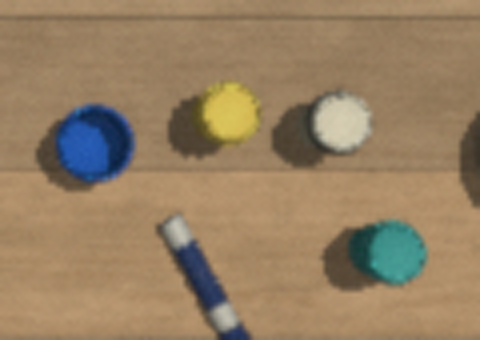

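View pics/crop_b.png

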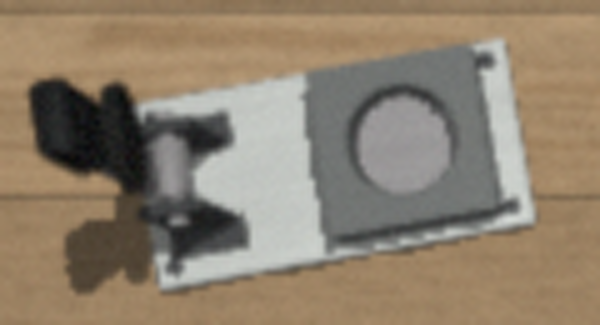

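View pics/crop_c.png

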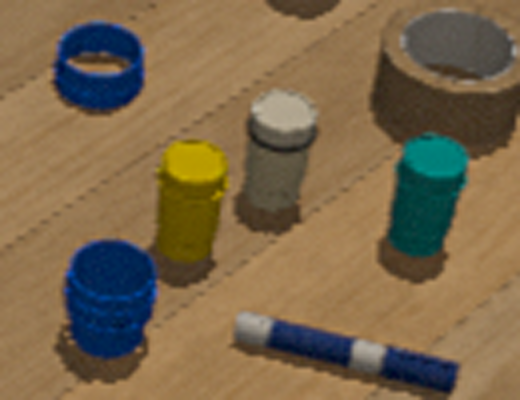

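View pics/crop_d.png

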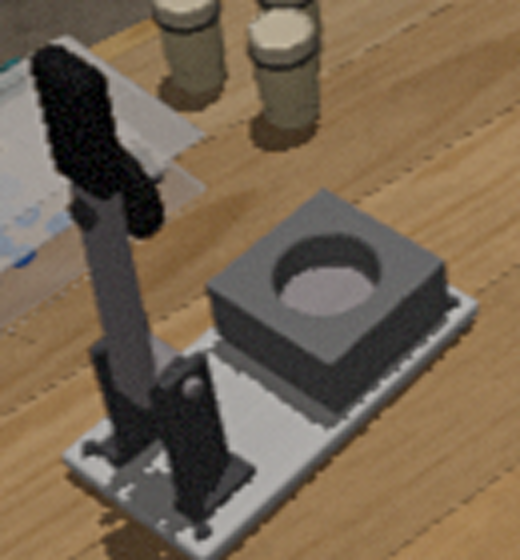

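The crop confirms it: the cream cup with the black O-ring at scene (359,197) stands between the yellow and turquoise look-alikes. The block and bore are clear at top (231,188). Next I'll measure with masks.

Run:
```python
import cv2,numpy as np
from h import *
from cell import eyes
T=eyes.camera_params("top"); S=eyes.camera_params("scene")
t=cv2.imread("pics/top0.png"); s=cv2.imread("pics/scene0.png")
def comp(m,x0,y0,x1,y1):
    q=np.zeros_like(m); q[y0:y1,x0:x1]=m[y0:y1,x0:x1]
    n,l,st,c=cv2.connectedComponentsWithStats(q)
    i=1+np.argmax(st[1:,4]); cn=cv2.findContours((l==i).astype(np.uint8),cv2.RETR_EXTERNAL,cv2.CHAIN_APPROX_NONE)[0][0]
    return c[i],st[i],cn
hs=cv2.cvtColor(t,cv2.COLOR_BGR2HSV); print(hs[227,375],hs[188,231],hs[205,231],hs[172,231])
m=((hs[...,1]<75)&(hs[...,2]>140)).astype(np.uint8)
c,st,cn=comp(m,360,212,392,242); print(c,st,cv2.minEnclosingCircle(cn))
print("cart top", onz(T,c,.072))
# scene
h2=cv2.cvtColor(s,cv2.COLOR_BGR2HSV); print(h2[188,361],h2[205,359])
m2=((h2[...,1]<90)&(h2[...,2]>130)).astype(np.uint8)
c2,st2,_=comp(m2,348,178,374,201);print(c2,st2,onz(S,c2,.072))
# bore: plate disc in top view
b=t[160:225,150:270].astype(int); 
g=cv2.cvtColor(t,cv2.COLOR_BGR2GRAY)
print(g[188,218:246], g[170:208,231])
mb=((g>115)).astype(np.uint8)
c3,st3,cn3=comp(mb,218,174,246,203); print(c3,st3); print("plate disc at z .037",onz(T,c3,.037))
mk=((g>70)&(g<112)&(hs[...,1]<60)).astype(np.uint8)
c4,st4,cn4=comp(mk,205,160,255,215); r=cv2.minAreaRect(cn4); print(r)
bx=cv2.boxPoints(r); P=np.array([onz(T,p,.060) for p in bx]);print(P,P.mean(0),[np.linalg.norm(P[i]-P[i-1]) for i in range(4)])
mw=((g>165)&(hs[...,1]<60)).astype(np.uint8)|mk
c5,st5,cn5=comp(mw,170,155,265,225);r=cv2.minAreaRect(cn5);print(r)
bx=cv2.boxPoints(r); P=np.array([onz(T,p,.008) for p in bx]);print(P)
```

```text
[ 23  43 214] [150   5 154] [30  4 64] [ 68   9 118]
[375.68944099 224.94409938] [369 218  14  14 161] ((375.9666748046875, 224.96665954589844), 7.257424354553223)
cart top [ 0.44585916 -0.30079549  0.072     ]
[ 21  50 175] [20 80 92]
[360.7037037  187.02962963] [353 182  17  11 135] [ 0.44607089 -0.30037846  0.072     ]
[111  93  74 107 148 154 153 152 154 153 150 152 152 152 151 152 151 153
 150 151 151 142  92  95 115 118 119 115] [133 118 116 116 114 116 102  67  79 120 149 152 151 154 151 156 156 152
 152 148 151 152 154 153 155 150 151 149 132 116 116 118 114 115 104  64
  86 137]
[233.5785124  189.65495868] [218 174  28  29 484]
plate disc at z .037 [0.54698057 0.09226847 0.037     ]
((228.98275756835938, 185.7069091796875), (19.869401931762695, 23.58330726623535), 68.19859313964844)
[[0.56872282 0.14334324 0.06      ]
 [0.59339255 0.08266602 0.06      ]
 [0.54163317 0.06167102 0.06      ]
 [0.51715054 0.1221627  0.06      ]] [0.55522477 0.10246074 0.06      ] [np.float64(0.05575226752643477), np.float64(0.06550054593430893), np.float64(0.05585538364183108), np.float64(0.0652582740196146)]
((215.71273803710938, 192.75668334960938), (38.03324890136719, 76.79839324951172), 79.82449340820312)
[[0.57633619 0.26754466 0.008     ]
 [0.61641005 0.04800062 0.008     ]
 [0.50679572 0.02778931 0.008     ]
 [0.46735311 0.24574621 0.008     ]]
```

Run:
```python
import cv2,numpy as np
from h import *
from cell import eyes
T=eyes.camera_params("top"); S=eyes.camera_params("scene")
def blob(m,x0,y0,x1,y1):
    q=np.zeros_like(m); q[y0:y1,x0:x1]=m[y0:y1,x0:x1]
    n,l,st,c=cv2.connectedComponentsWithStats(q); i=1+np.argmax(st[1:,4])
    w=(l==i).astype(np.uint8)
    return w,cv2.findContours(w,cv2.RETR_EXTERNAL,cv2.CHAIN_APPROX_NONE)[0][0]
t=cv2.imread("pics/top0.png"); s=cv2.imread("pics/scene0.png")
for nm,im,P,roi,lo,hi,k in (("top",t,T,(205,160,255,215),100,134,1),("scene",s,S,(172,225,240,275),0,0,1)):
    g=cv2.cvtColor(im,cv2.COLOR_BGR2GRAY);h=cv2.cvtColor(im,cv2.COLOR_BGR2HSV)
    if nm=="scene": print(g[238,190:230],g[265:290,205]); lo,hi=75,110
    m=((g>=lo)&(g<=hi)&(h[...,1]<50)).astype(np.uint8)
    w,cn=blob(m,*roi); r=cv2.approxPolyDP(cv2.convexHull(cn),4,True)[:,0]
    print(nm,r.tolist()); X=np.array([onz(P,p,.06)[:2] for p in r.astype(float)]); print(X.round(4),X.mean(0))
    # metric: rectify contour into plane z=.06 and minAreaRect
    C=np.array([onz(P,p,.06)[:2] for p in cn[:,0].astype(float)])
    rr=cv2.minAreaRect((C*1000).astype(np.float32)); print(rr)
    cv2.imwrite(f"pics/m_{nm}.png",cv2.resize(w[roi[1]:roi[3],roi[0]:roi[2]]*255,None,fx=6,fy=6,interpolation=0))
    inner=cv2.findContours(w,cv2.RETR_CCOMP,cv2.CHAIN_APPROX_NONE)
    for c,hh in zip(inner[0],inner[1][0]):
        if hh[3]>=0 and len(c)>15:
            C=np.array([onz(P,p,.06)[:2] for p in c[:,0].astype(float)])*1000
            print("hole",cv2.fitEllipse(C.astype(np.float32)),len(c))
# handle visible: black blob in scene
```

```text
top [[248, 171], [251, 200], [215, 209], [211, 174]]
[[0.5965 0.0499]
 [0.5153 0.041 ]
 [0.4902 0.1404]
 [0.588  0.1529]] [0.54750134 0.0960672 ]
((548.38671875, 96.59957885742188), (98.93277740478516, 109.75271606445312), 10.795825004577637)
hole ((551.6347045898438, 100.3704833984375), (62.810462951660156, 65.1297378540039), 179.33534240722656) 65
[116 113 105 100 103  99 102 101 102 104 105  99  95  92  92  85  83  81
  78  71  73  84  86  93 104 104 102 101 102 102 100 101 101 100 109 122
 127 121 119 131] [ 99 106 103 106  96  64  47  46  50  41  42  47  44  44  50  48  76  87
  89  85  83 132 172 175 172]
scene [[205, 227], [235, 245], [208, 270], [177, 251]]
[[0.6044 0.0633]
 [0.5139 0.047 ]
 [0.4967 0.1342]
 [0.586  0.1527]] [0.55027429 0.09929658]
((550.7162475585938, 99.65478515625), (94.03994750976562, 93.43292236328125), 10.173006057739258)
hole ((550.354248046875, 100.37036895751953), (60.0656852722168, 64.58788299560547), 48.132789611816406) 79
```

```bash
cat >> h.py <<'E'
CART=np.array([.4459,-.3006,0]); CR=np.array([.5505,.100,.022]); YAW=np.radians(10.7)
XH=np.array([np.cos(YAW),np.sin(YAW),0]); YH=np.array([-np.sin(YAW),np.cos(YAW),0]); ZH=np.array([0,0,1.])
HG=CR+.12*YH+.078*ZH
def pt(th,along,n): return HG+along*(-YH*np.cos(th)+ZH*np.sin(th))+n*(ZH*np.cos(th)+YH*np.sin(th))
def delta(st,target):
    M=R.from_rotvec(st["ee_rot"]).as_matrix(); return M.T@(np.asarray(target)-st["position"])
def yaw(st):
    M=R.from_rotvec(st["ee_rot"]).as_matrix(); return np.degrees(np.arctan2(M[1,1],M[0,1]))
E
python3 - <<'E'
from h import *
from cell import arm,eyes
st=arm.observe(); print(yaw(st), delta(st,[CART[0],CART[1],.226])/.4)
S=eyes.camera_params("scene");T=eyes.camera_params("top")
print("hinge",HG,proj(S,HG),proj(T,HG))
for th in (1.4,1.5,1.57,1.65,1.75):
    print(th,[proj(P,pt(th,.205,n)).round(1) for P in (S,T) for n in(.021,.003)])
E
```

```text
-73.23039946928765 [ 0.85044519 -0.52045915  0.00088212]
hinge [0.52822001 0.21791354 0.1       ] [163.06661723 270.21862571] [183.86444083 193.67743682]
1.4 [array([149.5, 189.7]), array([157.4, 185.7]), array([168.2, 181.8]), array([176.5, 180.5])]
1.5 [array([140.3, 195.9]), array([148.4, 190.9]), array([158.8, 183.5]), array([167.1, 182.1])]
1.57 [array([133.9, 200.8]), array([142. , 195.2]), array([152.4, 184.8]), array([160.6, 183.2])]
1.65 [array([126.6, 207.2]), array([134.7, 200.7]), array([145.4, 186.3]), array([153.3, 184.7])]
1.75 [array([117.7, 215.9]), array([125.7, 208.6]), array([137.1, 188.2]), array([144.6, 186.6])]
```

Run:
```python
import cv2
t=cv2.imread("pics/top0.png"); s=cv2.imread("pics/scene0.png")
import numpy as np
a=cv2.resize(t[165:215,145:195],(500,500),interpolation=cv2.INTER_CUBIC)
b=cv2.resize(s[180:240,125:175],(500,600),interpolation=cv2.INTER_CUBIC)
g=cv2.cvtColor(s,cv2.COLOR_BGR2GRAY)
cv2.imwrite("pics/hd.png",cv2.resize(np.hstack([cv2.resize(a,(400,400)),cv2.resize(b,(333,400))]),None,fx=1,fy=1))
```

```text
(no output)
```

View pics/hd.png

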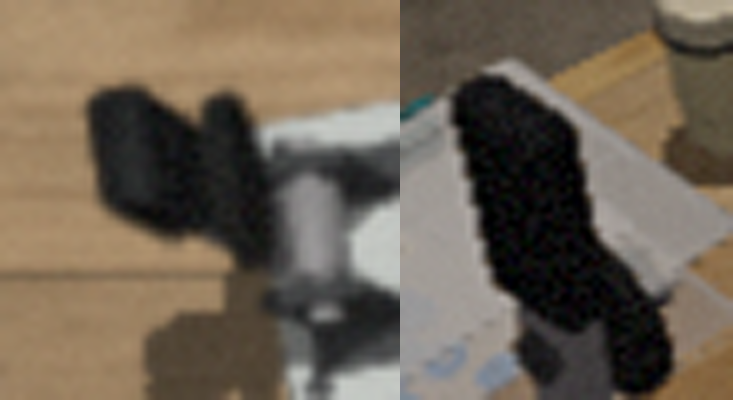

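Request:
apply_moves:
  targets: [0.25,0.0945,-0.0578,0,0,0.25,0.0945,-0.0578,0,0,0.25,0.0945,-0.0578,0,0,0.25,0.0945,-0.0578,0,0,0.25,0.0945,-0.0578,0,0,0.25,0.0945,-0.0578,0,0,0.25,0.0945,-0.0578,0,0,0.25,0.0945,-0.0578,0,0,0.25,0.0945,-0.0578,0,0,0.25,0,0,0,-0.0933,0.25,0,0,0,-0.0933,0.25,0,0,0,-0.0933,0.25,0,0,0,-0.0933,0.25,0,0,0,-0.0933,0.25,0,0,0,-0.0933,0.25,0,0,0,-0.0933,0.25,0,0,0,-0.0933,0.25,0,0,0,-0.0933,0.25,0,0,0,-0.0933,0.25,0,0,0,0]
  grip_force: 15

```text
clock: 2.65
position: [0.4458, -0.301, 0.2265]
ee_rot: [-2.005, -2.418, -0.0]
force: [0.7, -0.1, 0.1]
width: 0.746
```

Run:
```python
from h import *
from cell import arm,eyes
st=arm.observe(); print(st["clock"],st["position"],st["width"],yaw(st),st["joints"].round(2),delta(st,[CART[0],CART[1],.035])/.4)
im=eyes.get_image("wrist"); cv2.imwrite("pics/w1.png",im[:,:,::-1])
im=eyes.get_image("scene"); cv2.imwrite("pics/s1.png",im[:,:,::-1])
```

```text
2.65 [ 0.44582105 -0.30104965  0.22650446] 0.7456180279457814 10.676256684179922 [ 0.81  0.33 -0.41  1.76  0.15  1.08  0.54] [0.00086503 0.00052844 0.47876143]
```

View pics/w1.png

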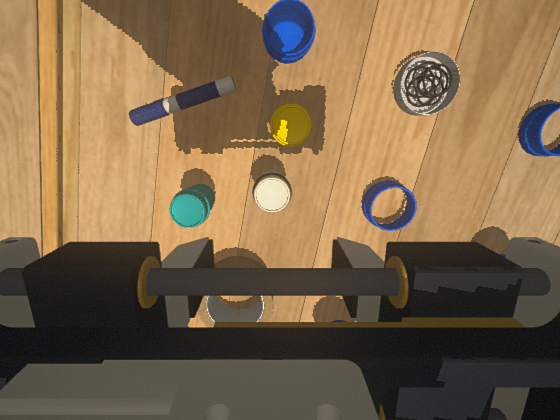

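View pics/s1.png

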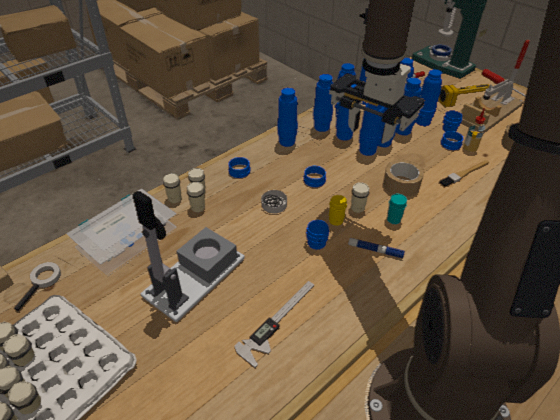

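The wrist view shows the cream cup at (272,193), centred between the fingers, with the neighbours clear. I'll check its position by ray, then descend.

Run:
```python
from h import *
from cell import arm,eyes
st=arm.observe();W=eyes.camera_params("wrist");H=W["hand_eye"]
M=np.eye(4);M[:3,:3]=R.from_rotvec(st["ee_rot"]).as_matrix();M[:3,3]=st["position"];C=M@H
im=cv2.imread("pics/w1.png");h=cv2.cvtColor(im,cv2.COLOR_BGR2HSV)
m=((h[...,1]<70)&(h[...,2]>150)).astype(np.uint8);q=np.zeros_like(m);q[165:220,240:305]=m[165:220,240:305]
n,l,s,c=cv2.connectedComponentsWithStats(q);i=1+np.argmax(s[1:,4]);print(c[i],s[i])
P=dict(camera_matrix=W["camera_matrix"],xyz=C[:3,3],attitude=R.from_matrix(C[:3,:3]).as_rotvec())
print(onz(P,c[i],.072))
```

```text
[271.61145833 194.125     ] [254 177  36  35 960]
[ 0.44420773 -0.29920537  0.072     ]
```

Request:
apply_moves:
  targets: [0.25,0.0025,-0.001,0.06,0,0.25,0,0,0.08,0,0.25,0,0,0.08,0,0.25,0,0,0.08,0,0.25,0,0,0.08,0,0.25,0,0,0.06,0,0.25,0,0,0.039,0,0.25,0,0,0,0,0.7,0,0,0,0,0.7,0,0,0,0,0.7,0,0,0,0,0.7,0,0,0,0,0.7,0,0,0,0,0.7,0,0,0,0]
  grip_force: 15

```text
clock: 4.5
position: [0.4457, -0.3004, 0.0356]
ee_rot: [2.003, 2.419, -0.0]
force: [-0.8, 1.1, 6.8]
width: 0.44
```

Run:
```python
from h import *
from cell import arm,eyes
st=arm.observe(); print(st["clock"],st["position"],st["width"]*92,yaw(st),st["force"])
im=eyes.get_image("wrist"); cv2.imwrite("pics/w2.png",im[:,:,::-1])
```

```text
4.5 [ 0.44573126 -0.3003641   0.03563171] 40.44523443674513 10.733695082180533 [-0.7674222   1.05844476  6.78153816]
```

View pics/w2.png

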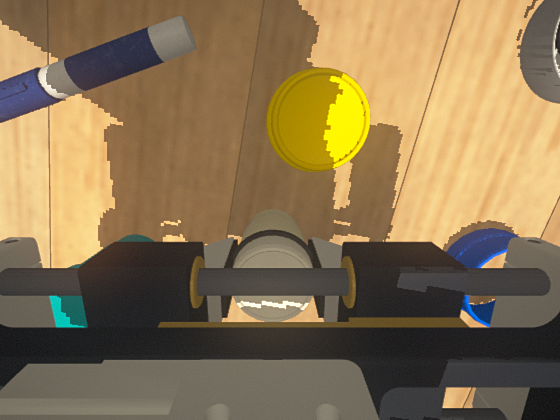

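The cartridge is gripped at 40.4 mm on its body. Lifting.

Request:
apply_moves:
  targets: [0.7,0,0,-0.03,0,0.7,0,0,-0.06,0,0.7,0,0,-0.08,0,0.7,0,0,-0.08,0,0.7,0,0,-0.08,0,0.7,0,0,-0.06,0,0.7,0,0,0,0]

```text
clock: 5.42
position: [0.4465, -0.3005, 0.1934]
ee_rot: [2.001, 2.417, 0.001]
force: [-0.4, -0.2, -0.9]
width: 0.435
```

Run:
```python
from h import *
from cell import arm,eyes
st=arm.observe(); print(st["clock"],st["position"],st["width"]*92,yaw(st),st["force"],delta(st,[CR[0],CR[1],.18])/.4,delta(st,CR-.06*YH+.158*ZH)/.4)
```

```text
5.425 [ 0.44651526 -0.30051092  0.19343576] 40.0247879143025 10.741280346322132 [-0.43718691 -0.16765756 -0.93180467] [0.93537398 0.44192083 0.03234403] [0.78537456 0.44181276 0.03274791]
```

Request:
apply_moves:
  targets: [0.7,0.045,0.022,0,0,0.7,0.085,0.04,0,0,0.7,0.085,0.04,0,0,0.7,0.085,0.04,0,0,0.7,0.085,0.04,0,0,0.7,0.085,0.04,0,0,0.7,0.085,0.04,0,0,0.7,0.085,0.04,0,0,0.7,0.085,0.04,0,0,0.7,0.085,0.04,0,0,0.7,0.085,0.04,0,0,0.7,0.04,0.02,0,0,0.7,0,0,0,0]

```text
clock: 7.05
position: [0.5491, 0.101, 0.1905]
ee_rot: [-2.001, -2.421, 0.001]
force: [-0.2, -0.4, 0.4]
width: 0.442
```

Run:
```python
from h import *
from cell import arm,eyes
st=arm.observe(); print(st["clock"],st["position"],st["width"]*92,yaw(st),st["force"],delta(st,[CR[0],CR[1],.072])/.4,st["joints"].round(2))
for n in("wrist","scene"):
    im=eyes.get_image(n); cv2.imwrite(f"pics/{n}3.png",im[:,:,::-1])
```

```text
7.05 [0.54913059 0.1009512  0.19054033] 40.641369973840916 10.853443908233631 [-0.20438103 -0.44036459  0.35195597] [-0.00304947  0.00321892  0.29634698] [ 0.11  0.42 -0.53  1.75  0.24  1.04 -0.32]
```

View pics/wrist3.png

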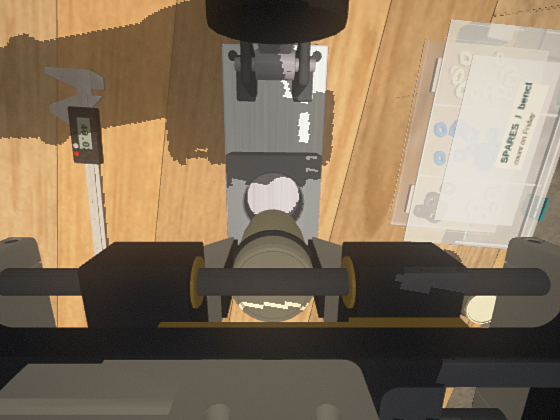

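View pics/scene3.png

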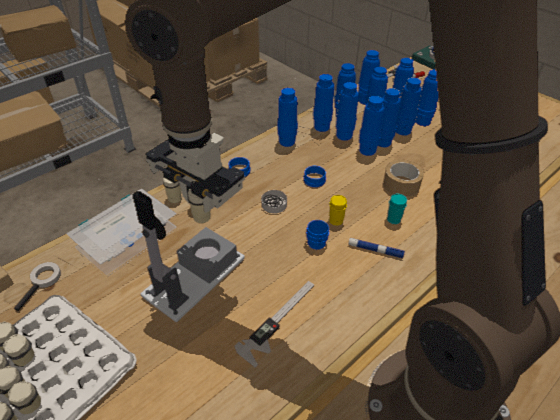

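Run:
```python
from h import *
from cell import arm,eyes
st=arm.observe();W=eyes.camera_params("wrist");H=W["hand_eye"]
M=np.eye(4);M[:3,:3]=R.from_rotvec(st["ee_rot"]).as_matrix();M[:3,3]=st["position"];C=M@H
P=dict(camera_matrix=W["camera_matrix"],xyz=C[:3,3],attitude=R.from_matrix(C[:3,:3]).as_rotvec())
im=cv2.imread("pics/wrist3.png")
im=cv2.resize(im[130:290,200:360],None,fx=4,fy=4,interpolation=cv2.INTER_CUBIC)
def dr(pts,col):
    q=np.array([(proj(P,p)-[200,130])*4+1.5 for p in pts]).astype(int); cv2.polylines(im,[q],True,col,1)
a=np.linspace(0,2*np.pi,60)
dr([CR+.038*ZH+.03*(np.cos(x)*XH+np.sin(x)*YH) for x in a],(0,0,255))
dr([CR+.038*ZH+.047*(i*XH+j*YH) for i,j in((1,1),(1,-1),(-1,-1),(-1,1))],(0,255,0))
cv2.imwrite("pics/ov3.png",im[:590])
```

```text
(no output)
```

View pics/ov3.png

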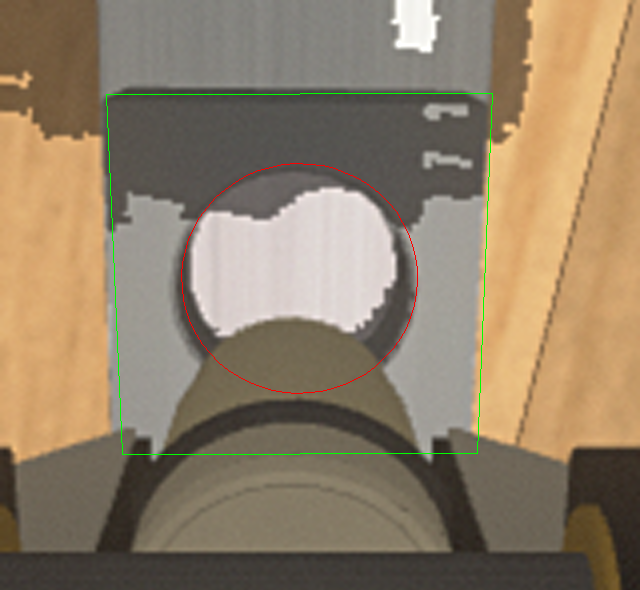

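The overlay matches the block and bore to about 1 mm, so I'm descending.

Request:
apply_moves:
  targets: [0.7,-0.003,0.0015,0.04,0,0.7,0,0,0.05,0,0.7,0,0,0.05,0,0.7,0,0,0.05,0,0.7,0,0,0.05,0,0.7,0,0,0.025,0,0.7,0,0,0,0]

```text
clock: 8.02
position: [0.5497, 0.0984, 0.0843]
ee_rot: [-2.004, -2.418, 0.002]
force: [-0.1, -0.4, -0.4]
width: 0.436
```

Run:
```python
from h import *
from cell import arm,eyes
st=arm.observe(); print(st["clock"],st["position"],st["width"]*92,yaw(st),st["force"],delta(st,[CR[0]-.0007,CR[1],.073])/.4)
for n in("wrist","scene"):
    im=eyes.get_image(n); cv2.imwrite(f"pics/{n}4.png",im[:,:,::-1])
a=cv2.imread("pics/scene4.png")[110:290,90:290]; b=cv2.imread("pics/wrist4.png")
cv2.imwrite("pics/c4.png",np.hstack([cv2.resize(a,(400,360)),cv2.resize(b[:360,80:480],(400,360))]))
```

```text
8.025 [0.5496935  0.09836548 0.08425147] 40.080722340648016 10.697458051756781 [-0.05151535 -0.35656394 -0.35158876] [0.00397283 0.00106806 0.02812592]
```

View pics/c4.png

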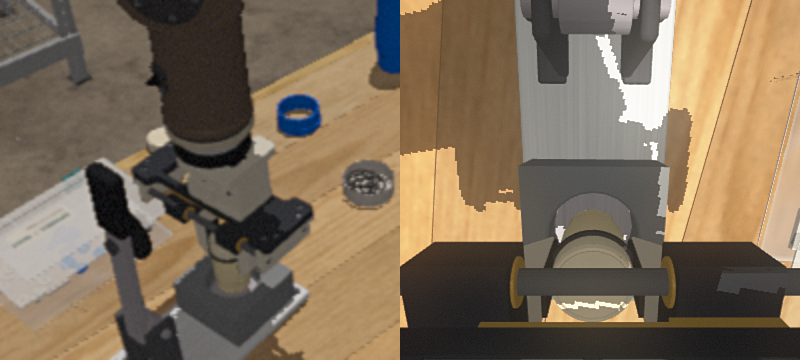

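The cartridge's lower end is inside the bore, with no contact force. Lowering the last 11 mm.

Request:
apply_moves:
  targets: [0.7,0.003,0,0.012,0,0.7,0,0,0.01,0,0.7,0,0,0.005,0,0.7,0,0,0,0,0.7,0,0,0,0]

```text
clock: 8.75
position: [0.5501, 0.1004, 0.0744]
ee_rot: [2.004, 2.42, 0.0]
force: [-0.6, -0.1, -0.1]
width: 0.44
```

Request:
apply_moves:
  targets: [0.7,0,0,0.003,0,0.7,0,0,0,0,0.7,0,0,0,0]

```text
clock: 9.12
position: [0.5501, 0.1004, 0.0732]
ee_rot: [2.004, 2.42, 0.0]
force: [0.6, -0.4, 0.0]
width: 0.438
```

Request:
apply_moves:
  targets: [0.7,0,0,0.0015,0,0.5,0,0,0,0,0.4,0,0,0,0,0.25,0,0,0,0,0.2,0,0,0,0,0.2,0,0,0,0,0.2,0,0,-0.03,0,0.2,0,0,-0.06,0,0.2,0,0,-0.09,0,0.2,0,0,-0.09,0,0.2,0,0,-0.09,0,0.2,0,0,0,0]

```text
clock: 10.62
position: [0.5517, 0.1013, 0.2203]
ee_rot: [2.001, 2.417, 0.007]
force: [-0.2, -0.6, -0.1]
width: 0.799
```

Run:
```python
from h import *
from cell import arm,eyes
st=arm.observe(); print(st["clock"],st["position"],st["width"]*92,yaw(st),st["force"])
for n in("wrist","scene"):
    im=eyes.get_image(n); cv2.imwrite(f"pics/{n}5.png",im[:,:,::-1])
a=cv2.imread("pics/scene5.png")[150:330,100:300]; b=cv2.imread("pics/wrist5.png")
cv2.imwrite("pics/c5.png",np.hstack([cv2.resize(a,(400,360)),cv2.resize(b[:360,80:480],(400,360))]))
```

```text
10.625 [0.55168501 0.10125621 0.22029616] 73.53219032548598 10.74583799340998 [-0.2384101  -0.55627065 -0.06164071]
```

View pics/c5.png

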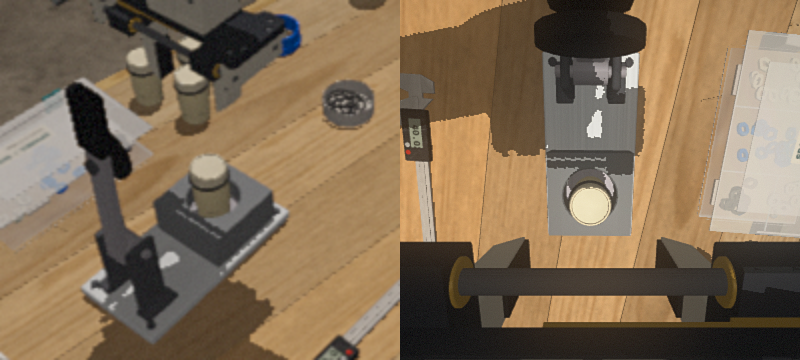

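The cartridge stands upright in the bore. Next: rise, shut the fingers, and pass over behind the handle.

Run:
```python
from h import *
from cell import arm
st=arm.observe()
h=pt(1.53,.17,.021)+.045*YH; print(h, delta(st,h)/.4)
prev=None
for th in (1.53,1.4,1.2,1.0,.8,.6,.4,.3,.2,.13,.08,.04,0):
    p=pt(th,.17,.021)
    # along YH, z
    a=np.array([(p-HG)@YH, p[2]]); print(th,a.round(4), None if prev is None else ((a-prev)/.4).round(4)); prev=a
```

```text
[0.51725656 0.27593591 0.27071504] [ 0.44647805  0.00126075 -0.13412051]
1.53 [0.014  0.2707] None
1.4 [-0.0082  0.2711] [-0.0556  0.001 ]
1.2 [-0.042   0.2661] [-0.0846 -0.0126]
1.0 [-0.0742  0.2544] [-0.0804 -0.0291]
0.8 [-0.1034  0.2366] [-0.073  -0.0445]
0.6 [-0.1284  0.2133] [-0.0627 -0.0582]
0.4 [-0.1484  0.1855] [-0.0499 -0.0694]
0.3 [-0.1562  0.1703] [-0.0195 -0.0381]
0.2 [-0.1624  0.1544] [-0.0156 -0.0399]
0.13 [-0.1658  0.1429] [-0.0085 -0.0287]
0.08 [-0.1678  0.1345] [-0.0048 -0.0209]
0.04 [-0.169   0.1278] [-0.0031 -0.0168]
0 [-0.17   0.121] [-0.0024 -0.017 ]
```

Request:
apply_moves:
  targets: [1,0,0,-0.06,0,1,0,0,-0.09,0,1,0,0,-0.09,0,1,0,0,-0.09,0,1,0,0,-0.06,0,1,0,0,0,0]

```text
clock: 11.48
position: [0.5504, 0.1007, 0.3733]
ee_rot: [2.003, 2.419, 0.002]
force: [-0.1, -0.5, -0.1]
width: 0.198
```

Request:
apply_moves:
  targets: [1,0.05,0,0,0,1,0.09,0,0,0,1,0.09,0,0,0,1,0.09,0,0,0,1,0.09,0,0,0,1,0.055,0,0,0,1,0,0,0,0,1,0,0,0,0]

```text
clock: 12.48
position: [0.5156, 0.282, 0.3713]
ee_rot: [-2.005, -2.419, 0.003]
force: [-0.0, -0.4, -0.1]
width: 0.009
```

Run:
```python
from h import *
from cell import arm,eyes
st=arm.observe(); print(st["clock"],st["position"],st["width"]*92,yaw(st),st["force"],(delta(st,pt(1.53,.17,.021)))/.4,st["joints"].round(2))
for n in("top","scene"):
    im=eyes.get_image(n); cv2.imwrite(f"pics/{n}6.png",im[:,:,::-1])
a=cv2.imread("pics/scene6.png")[100:280,60:260]; b=cv2.imread("pics/top6.png")
cv2.imwrite("pics/c6.png",np.hstack([cv2.resize(a,(400,360)),cv2.resize(b[130:240,120:242],(400,360))]))
```

```text
12.475 [0.51555141 0.28199852 0.37130398] 0.8463585639323464 10.701799865669358 [-0.03854478 -0.42228043 -0.05136759] [-0.12785009  0.00179693  0.25163985] [-0.17  0.36 -0.61  1.39  0.21  1.46 -0.59]
```

View pics/c6.png

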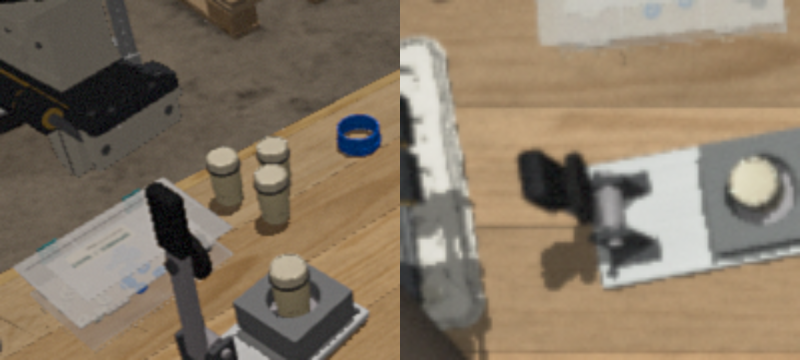

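Request:
apply_moves:
  targets: [1,0,0,0.05,0,1,0,0,0.08,0,1,0,0,0.08,0,1,0,0,0.05,0,1,0,0,0,0,1,0,0,0,0]

```text
clock: 13.32
position: [0.5159, 0.283, 0.2695]
ee_rot: [2.004, 2.418, 0.002]
force: [-0.6, 0.2, -0.0]
width: 0.007
```

Run:
```python
from h import *
from cell import arm,eyes
st=arm.observe(); print(st["clock"],st["position"],st["width"]*92,yaw(st),st["force"],(delta(st,pt(1.53,.17,.021)))/.4)
for n in("top","scene"):
    im=eyes.get_image(n); cv2.imwrite(f"pics/{n}7.png",im[:,:,::-1])
a=cv2.imread("pics/scene7.png")[130:310,60:260]; b=cv2.imread("pics/top7.png")
cv2.imwrite("pics/c7.png",np.hstack([cv2.resize(a,(400,360)),cv2.resize(b[130:240,100:222],(400,360))]))
```

```text
13.325 [0.51593608 0.28296606 0.26949535] 0.6006573562734092 10.694875796256747 [-0.59209906  0.20511468 -0.02940464] [-1.30381676e-01 -4.37516958e-06 -3.09355187e-03]
```

View pics/c7.png

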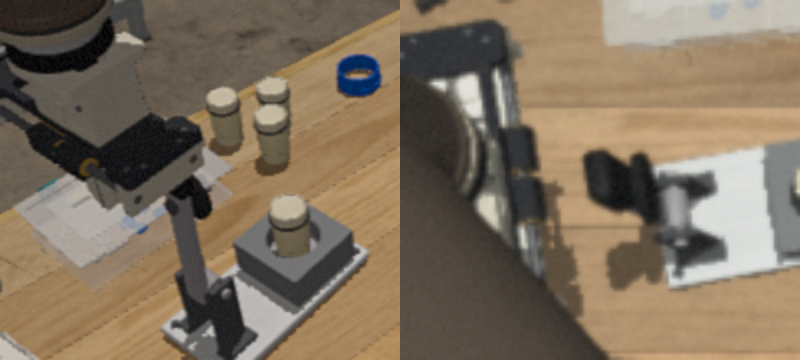

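Request:
apply_moves:
  targets: [1,-0.04,0,0,0,1,-0.04,0,0,0,1,-0.025,0,0,0,1,-0.028,0,0,0,1,-0.028,0,0,0,1,-0.042,0,0.006,0,1,-0.042,0,0.006,0,1,-0.04,0,0.0145,0,1,-0.04,0,0.0145,0,1,0,0,0,0]

```text
clock: 14.68
position: [0.5398, 0.153, 0.2511]
ee_rot: [2.007, 2.417, -0.003]
force: [-0.5, 0.1, -1.0]
width: 0.005
```

Run:
```python
from h import *
from cell import arm,eyes
st=arm.observe(); print(st["clock"],st["position"],yaw(st),st["force"],(delta(st,pt(1.0,.17,.021)))/.4)
for n in("top","scene"):
    im=eyes.get_image(n); cv2.imwrite(f"pics/{n}8.png",im[:,:,::-1])
a=cv2.imread("pics/scene8.png")[130:310,60:260]; b=cv2.imread("pics/top8.png")
cv2.imwrite("pics/c8.png",np.hstack([cv2.resize(a,(400,360)),cv2.resize(b[130:240,140:262],(400,360))]))
```

```text
14.675 [0.53979304 0.15300949 0.25114639] 10.58189675289997 [-0.45770028  0.11108378 -0.99933124] [-0.02064754  0.00172668 -0.00810101]
```

View pics/c8.png

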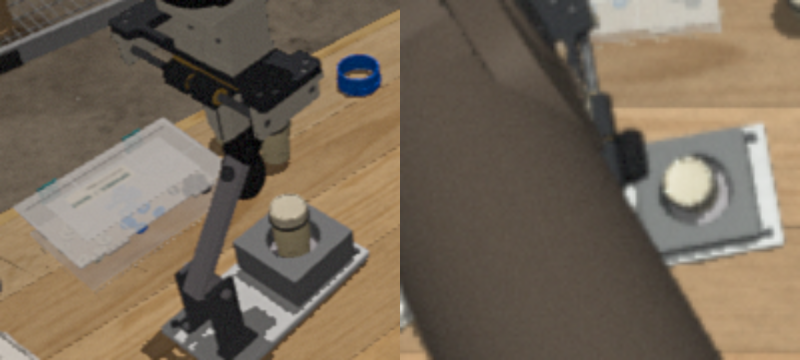

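Request:
apply_moves:
  targets: [1,-0.0365,0,0.02,0,1,-0.0365,0,0.022,0,1,-0.031,0,0.029,0,1,-0.031,0,0.029,0,1,-0.025,0,0.035,0,1,-0.025,0,0.035,0,1,-0.019,0,0.036,0,1,-0.015,0,0.036,0,1,0,0,0,0]

```text
clock: 15.9
position: [0.5553, 0.0685, 0.1539]
ee_rot: [-2.004, -2.418, 0.003]
force: [0.5, 0.7, -0.6]
width: 0.004
```

Run:
```python
from h import *
from cell import arm,eyes
st=arm.observe(); print(st["clock"],st["position"],yaw(st),st["force"],[(delta(st,pt(t,.17,.021)))/.4 for t in (.2,.13,0)])
for n in("top","scene"):
    im=eyes.get_image(n); cv2.imwrite(f"pics/{n}9.png",im[:,:,::-1])
a=cv2.imread("pics/scene9.png")[130:310,100:300]; b=cv2.imread("pics/top9.png")
cv2.imwrite("pics/c9.png",np.hstack([cv2.resize(a,(400,360)),cv2.resize(b[130:240,140:262],(400,360))]))
```

```text
15.9 [0.55526686 0.06853066 0.15386329] 10.711209270107155 [ 0.49260372  0.66410488 -0.56484551] [array([-0.02658096,  0.00288891, -0.00123018]), array([-0.03508379,  0.00295628,  0.02750827]), array([-0.04546241,  0.00308555,  0.08216217])]
```

View pics/c9.png

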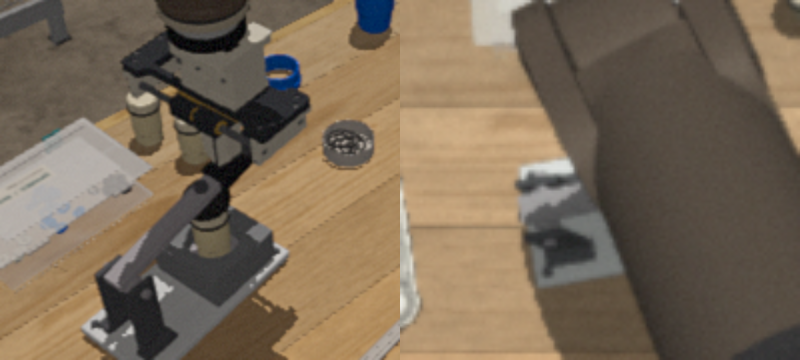

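Request:
apply_moves:
  targets: [1,-0.008,0,0.014,0,1,-0.008,0,0.014,0,1,-0.006,0,0.01,0,1,-0.004,0,0.01,0,1,-0.004,0,0.008,0,1,-0.002,0,0.008,0,1,0,0,0.008,0,1,0,0,0,0]

```text
clock: 17.0
position: [0.5582, 0.0561, 0.1261]
ee_rot: [2.004, 2.419, -0.001]
force: [0.5, -0.4, 0.6]
width: 0.005
```

Request:
apply_moves:
  targets: [1,0,0,0.006,0,1,0,0,0.006,0,1,0,0,0.004,0,1,0,0,0,0]

```text
clock: 17.5
position: [0.5584, 0.0557, 0.1211]
ee_rot: [2.004, 2.418, -0.002]
force: [-4.2, -4.6, 16.2]
width: 0.006
```

Run:
```python
from h import *
from cell import arm,eyes
st=arm.observe(); print(st["clock"],st["position"],yaw(st),st["force"],delta(st,pt(0,.17,.021))/.4)
for n in("wrist","scene"):
    im=eyes.get_image(n); cv2.imwrite(f"pics/{n}10.png",im[:,:,::-1])
a=cv2.imread("pics/scene10.png")[130:310,100:300]; b=cv2.imread("pics/wrist10.png")
cv2.imwrite("pics/c10.png",np.hstack([cv2.resize(a,(400,360)),cv2.resize(b[:360,80:480],(400,360))]))
```

```text
17.5 [0.55841585 0.05572838 0.12108429] 10.69149894354448 [-4.21246958 -4.63192676 16.17959928] [-0.01257051  0.00110573  0.00023309]
```

View pics/c10.png

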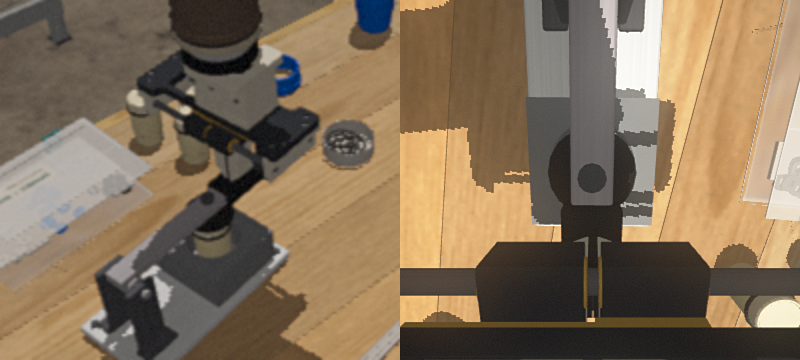

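Request:
apply_moves:
  targets: [1,0,0,0.003,0,1,0,0,0.003,0,1,0,0,0,0]

```text
clock: 17.98
position: [0.5586, 0.0557, 0.1207]
ee_rot: [2.003, 2.416, -0.001]
force: [-11.7, -7.0, 38.5]
width: 0.009
```

The force rose to 38 N with almost no travel, so the arm is at its stop. Withdrawing straight up and clear of the fixture.

Request:
apply_moves:
  targets: [1,0,0,-0.01,0,1,0,0,-0.02,0,1,0,0,-0.06,0,1,0,0,-0.09,0,1,0,0,-0.09,0,1,-0.08,0,-0.09,0,1,-0.1,0,-0.05,0,1,-0.1,0,0,0,1,-0.1,0,0,0,1,-0.1,0,0,0,1,-0.06,0,0,0,1,0,0,0,0,1,0,0,0,0]

```text
clock: 19.6
position: [0.5986, -0.1535, 0.2817]
ee_rot: [-2.001, -2.421, -0.001]
force: [0.1, 0.6, 0.6]
width: 0.004
```

Run:
```python
from h import *
from cell import arm,eyes
st=arm.observe(); print(st["clock"],st["position"],yaw(st),st["force"])
S=eyes.camera_params("scene")
for n in("top","scene"):
    im=eyes.get_image(n); cv2.imwrite(f"pics/{n}11.png",im[:,:,::-1])
for th in (0,.04,.1): print(th,[proj(S,pt(th,a,n)).round(1) for a,n in((.205,.021),(.135,.021),(.17,.021))])
a=cv2.imread("pics/scene11.png")[180:300,130:263]; b=cv2.imread("pics/top11.png")
def dr(im,th,o,f,c):
    q=np.array([(proj(S,pt(th,l,.021)+w*XH)-o)*f+f/2 for l,w in((.205,.018),(.205,-.018),(.135,-.018),(.135,.018))]).astype(int); cv2.polylines(im,[q],True,c,1)
A=cv2.resize(a,(532,480),interpolation=cv2.INTER_CUBIC); A2=A.copy()
dr(A2,0,[130,180],4,(0,0,255)); dr(A2,.08,[130,180],4,(0,255,0))
cv2.imwrite("pics/c11.png",cv2.resize(np.hstack([A[:,60:460],A2[:,60:460]]),(800,480))); cv2.imwrite("pics/t11.png",b)
```

```text
19.6 [ 0.59860564 -0.15350762  0.28166941] 10.852240459277763 [0.11119986 0.57327383 0.56713578]
0 [array([229.4, 206.9]), array([207.9, 224.7]), array([218.8, 215.6])]
0.04 [array([228.8, 204.4]), array([207.3, 223.2]), array([218.3, 213.7])]
0.1 [array([227.8, 200.9]), array([206.4, 221.1]), array([217.3, 210.8])]
```

View pics/c11.png

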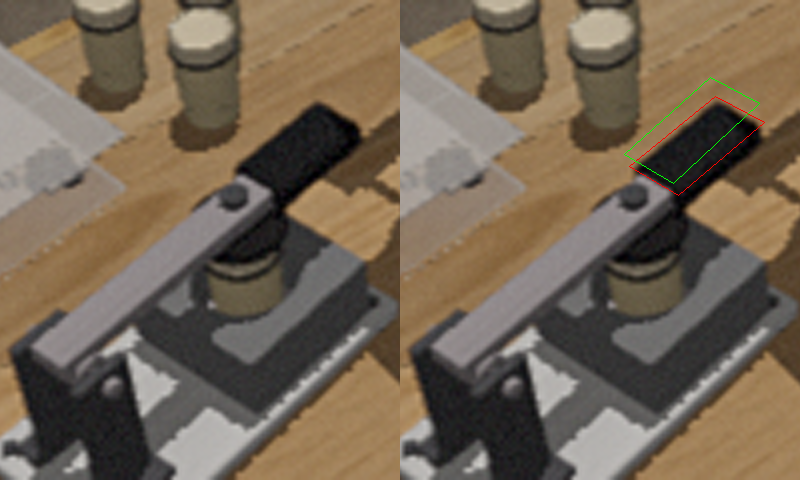

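View pics/t11.png

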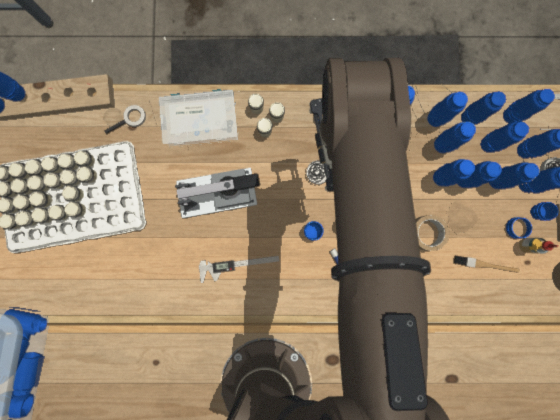

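The handle at scene (221,215) lies on the predicted θ=0 outline. The cartridge is upright under the pad, and the robot touches nothing.

```bash
python3 -c "
from cell import arm
print(arm.sign_off())"
```

```text
the job is handed in; nothing more can be done
None
```

I stood the single cream cartridge from between the blue caps and the tin upright in the cradle and let it go. I then swung the clamp arm down onto its stop and backed the robot away. I handed it in at about 20 s of the 51 s allowed.

- **Finding it:** two fixed cameras agreed on the cartridge's position within about 0.5 mm, and the wrist camera within 2 mm. The cradle overlay was about 1 mm off in the wrist picture.
- **Closed:** the handle stopped at the closed height, with the fingertips at 0.121 m. Pressing on raised the vertical force from 16 N to 38 N over 0.4 mm of travel. That peak was on the fingertips (about 41 N in total at the wrist), higher than the 4 to 8 N needed. I judged the 40 N limit to cover only the arm and gripper body.
- **After backing off:** the handle still lay within about 1 pixel of the predicted closed outline. The cartridge was upright under the pad, and the robot touched nothing.

No check failed. The cartridge's final depth was judged only from the closed clamp, since the pad hides its top.

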